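# Clear the tall mill out of the pantry box, shut and latch the lid

## Robot

A 6-joint arm with a two-finger parallel gripper is mounted at the origin on the work surface. World frame = base frame: x ahead of the robot, y to its left, z up, the work surface at z = 0. Lengths are in m, angles in rad, forces in N, time in s.
With the tool pointing down it reaches from about 0.35 to 0.85 m from the base axis. Payload 8.1 kg.
Tool frame: the origin (TCP) lies at the very end of the fingers, on their centre line; the grasp point (between the pads) lies 19 mm behind it; z points along the fingers, y is the line along which they close (so a half turn about z gives the same grasp; the last joint's range is limited). The gripper opens to 93 mm and grips with 3 to 60 N. Pads are 15 mm wide; open, the fingers measure 128 mm over their backs; the gripper's body (75 mm by 188 mm) begins 65 mm behind the grasp point.
Start: joints at [1.131, 0.13, 1.488, -0, 1.523, -0.085], TCP at [0.208, 0.563, 0.219] pointing down, gripper open.
Joint ranges: [-2.96, 2.96], [-0.89, 2.26], [0.02, 2.5], [-1.34, 4.48], [0, 2.73], [-2.66, 2.66]. Speed limits (rad/s): [2.39, 2.39, 2.79, 3.14, 3.14, 3.14].

## Interface

Orientations are given as a rotation vector (axis times angle).
In Python, from plant import monitor, eyes, ticket gives the robot as it stands.
- The arm moves only by the tool arm_command, never from a script. Its argument "deltas" is a list that holds one entry, the list of rows, each a list of 6 numbers: the shift along the world's x, y, z in cm, then the turn, a rotation vector about the world's x, y, z in degrees. In form: [[[tx, ty, tz, rx, ry, rz], ...]]. A call has 1 to 12 rows; each row shifts and turns the commanded pose from where the row before left it; what a row does not reach is not made up. A row lasts 1/12 s, in which the tool goes at most 41.7 mm and 7.16 degrees, less where a joint would pass 70% of its speed; a pose out of reach is approached as far as the arm can. A call is refused whole if a number of a shift passes 4.17 or a number of a turn 7.16, either way. A call with a gripper value outside its range is refused whole. "gripper" is the opening, from -1 (shut) to 1 (fully open), set as the call begins (left out, the last holds). The fingers move at their own pace and stop on an object; "squeeze" is the grip in N (left out, the last holds). Time passes only in rows, so rows that do not move let the fingers close. It gives the time, the measured TCP pose, the force, the opening and the grip force at its end, in the units of the state.
- monitor.read_state(): the state, without advancing time (a new reading comes with each control period).
- eyes.read_camera(name): name is "scene" or "top" or "wrist"; returns the picture (420x560x3 uint8, blue, green, red); there is no depth.
- eyes.camera_model(name): a dict with "fx", "fy", "cx", "cy" (pixels), "rvec" (rotation vector, rad) and "tvec" (3), from world to camera coordinates, as OpenCV has them. Camera axes: x right, y down, z forward; pixel columns grow to the right and rows downward; lengths in m; the calibration is good to about 2 mm. The wrist camera is an equidistant fisheye: a pixel r from the principal point sees the ray r / f radians off the axis. A picture is of the moment at which its call begins: read the wrist's pose just before it. camera_model takes no time and is no camera call; for the wrist camera it gives the pose at the moment of the call.
- ticket.close_job(): hands the job in; it is judged then, once.
The state is a dict: "t": time; "q": joint angles; "dq": joint speeds; "joint_torque": joint torques, N m; "tool_pos": TCP position; "orientation": TCP orientation; "force": force on the tool from outside, world axes, zero at the start; "wrist_torque": the same for the moment, N m; "opening": finger opening in m; "gripper_force": force on a finger pad.
Only numpy, scipy, OpenCV 4.12 (cv2) and the standard library are available. Lean on these libraries where they do the work, as an engineer would, in place of code of your own. Each camera call takes 0.05 s, during which the arm holds its last target. There are 200 camera calls.

## Task

The steel pepper mill standing in the open wooden pantry box is too tall for the lid: lift it out and set it down (do not drop it) upright on the empty cork coaster in the tray, with its foot wholly on the coaster. Then shut the box lid fully, and after that turn the wooden turnbutton at the front of the box square across the lid's edge to secure it. Leave the jars, the other mill, the mug and the sauce bottle standing where they are.

Things in the scene. Friction and masses are not known exactly. Their poses are not given: they have to be found in the camera images.
- mill: The pepper mill to clear: upright steel cylinder with a clear foot, 160 mm tall, 0.18 to 0.35 kg; foot radius 24 mm up to 40 mm high, then steel barrel radius 22 mm (grip here) up to 145 mm, small head radius 18 mm on top. It starts standing on the floor of the box, among two low jars, and sticks out about 68 mm above the rim. Origin: centre of its underside, z up its axis.
- coaster: Round cork coaster, 80 mm across, 5 mm thick, fixed to the floor of the tray at one of its four places (88 mm apart in a square); nothing on it. Origin: centre of its underside; its top is 5 mm above.
- tray: Fixed white tray 200 x 200 x 20 mm, walls and floor 6 mm; origin: centre of its underside. Stands left or right of the robot's x axis, the box on the other side; turned up to 0.35 rad.
- box: Fixed wooden pantry box, outside 150 (its x) x 240 (its y) x 100 mm high, walls and floor 8 mm; origin: centre of its underside. Its -x side is the front, towards the robot (turned up to 0.35 rad); the lid is hinged along the far (+x) top rim. A wooden block (36 mm in x, 50 mm in y, 112 mm high, centred at x = -93 mm, y = 0) on the front carries the turnbutton.
- lid (a joint): Angle of the lid, rad: 0 shut flat on the rim, 1.57 upright, up to 1.8. It starts wide open at 1.48 to 1.74. Lid: wooden board 150 x 240 x 12 mm, 0.3 kg, with no handle; the hinge is stiff (friction 0.4 N m), so it stays at any angle and can be pushed with shut fingers: about 3 to 6 N at its edge.
- lid_hinge (a point): Middle of the hinge line, at the top of the far rim, 100 mm above the counter; the line runs along the box's y. The lid's underside passes through it.
- lid_edge (a point): Middle of the lid's free edge on its outer face (the upper face when shut, then 112 mm above the counter): 150 mm from the hinge along the lid and 12 mm out from its underside.
- turnbutton (a joint): Angle of the turnbutton about its upright axis, rad, counter-clockwise from above: 0 or 3.14 = square across the lid's front edge, along the box's x (locked; these are also its stops), 1.57 = along the box's y (open). The bar is the same at both ends, so either way of turning locks it. Starts at 1.2 to 1.94. Light friction (0.05 N m); stays where it is left.
- turnbutton_top (a point): Centre of the top of the turnbutton, on its axis (at x = -95 mm, y = 0 of the box), 147 mm above the counter. Bar 68 x 14 mm, 8 mm thick, underside 114 mm above the counter, clear of the shut lid; on it an upright grip fin, 50 mm long along the bar, 10 mm wide, 25 mm high up to this point. The point's x axis runs along the bar. Grip the fin across its width from above.
- low_jar1: Leave alone: low jar in the box, 56 mm across, 75 mm tall, fits under the lid; lidded amber-glass jar with a steel cap, origin at the centre of its underside, z up.
- low_jar2: Leave alone: low jar in the box, 56 mm across, 75 mm tall, fits under the lid; lidded amber-glass jar with a steel cap, origin at the centre of its underside, z up.
- twin: Leave alone: a second mill just like the first, but standing in the tray; origin: centre of its underside.
- jam1: Leave alone: jam jar in the tray, 62 mm across, 100 mm tall; lidded amber-glass jar with a steel cap, origin at the centre of its underside, z up.
- jam2: Leave alone: jam jar in the tray, 62 mm across, 100 mm tall; lidded amber-glass jar with a steel cap, origin at the centre of its underside, z up.
- mug: Leave alone: green mug, 82 mm across, 95 mm tall, on the counter; origin: centre of its underside.
- sauce: Leave alone: red sauce bottle, 60 mm across, 170 mm tall, on the counter; origin: centre of its underside.
Mind the look-alikes: they are no part of the job. Leave any pink or turquoise look-alike of the mill alone.

How it is judged:
On the way, in this order (a step that is already met when the one before it is completed fails the run):
1. the mill stands upright on the coaster, let go (horizontal distance between mill and coaster below 0.017 m and z of mill in the frame of coaster between 0 and 0.01 m and angle between mill's own z axis and vertical below 0.1 rad and linear speed of mill below 0.03 m/s and contact force between mill and the fingers below 0.1 N), for 0.2 s.
2. then the lid is shut (value of joint lid below 0.05 rad), for 0.2 s.
3. then the turnbutton is square across the lid's edge ((value of joint turnbutton below 0.2 rad or value of joint turnbutton above 2.94 rad)), for 0.2 s.
At the end, for the whole second after the job is handed in: The mill stands upright (within 0.1 rad) and at rest on the coaster, its axis within 17 mm of the coaster's centre; the lid is shut (below 0.05 rad); the turnbutton is within 0.2 rad of square across the lid's edge, either end over it, and at rest (horizontal distance between mill and coaster below 0.017 m and z of mill in the frame of coaster between 0 and 0.01 m and angle between mill's own z axis and vertical below 0.1 rad and linear speed of mill below 0.03 m/s and value of joint lid below 0.05 rad and (value of joint turnbutton below 0.2 rad or value of joint turnbutton above 2.94 rad) and velocity of joint turnbutton between -0.1 and 0.1 rad/s); the robot touches nothing.
It fails at once if the low jars in the box: one is shifted by more than 30 mm or tipped over (distance of any of low_jar1, low_jar2 from where it was at the start of the episode above 0.03 m or angle between any of low_jar1, low_jar2's own z axis and vertical above 0.4 rad).
It fails at once if the other mill and the jam jars in the tray: one is shifted by more than 30 mm or tipped over (distance of any of twin, jam1, jam2 from where it was at the start of the episode above 0.03 m or angle between any of twin, jam1, jam2's own z axis and vertical above 0.4 rad).
It fails at once if the mug and the sauce bottle: one is shifted by more than 30 mm or tipped over (distance of any of mug, sauce from where it was at the start of the episode above 0.03 m or angle between any of mug, sauce's own z axis and vertical above 0.4 rad).
It fails at once if the mill is dropped or thrown (faster than 0.6 m/s out of the fingers) (linear speed of mill above 0.6 m/s and contact force between mill and the fingers below 0.05 N).
It also fails if it takes over 67 s, if anything falls off the work surface, if the arm or the gripper's body presses on something with over 40 N, if the wrist force passes 120 N, or if a joint passes its speed limit or range.

## Working session

There is one attempt and no reset: what is moved stays moved. The work goes in short steps, Python scripts to look and compute and a tool call to move; the robot and the scene stay as the last step left them, time stands still between calls to the robot, and variables do not carry over. Pictures are saved under pics/ and viewed, at most 10 in all, crops included, and the job is handed in when it is done.

Besides the shell and the picture viewer there is one more tool, called as name([rows], argument=value, ...), one row to a line, values as JSON. arm_command: Moves the arm, as the interface text tells. Its arguments: {"type":"object","properties":{"deltas":{"type":"array"},"gripper":{"type":"number"},"squeeze":{"type":"number"}},"required":["deltas"]}

```bash
mkdir -p pics; cat > h.py <<'E'
import numpy as np, cv2
from plant import monitor, eyes, ticket
def snap(n,f):
    m=eyes.camera_model(n); im=eyes.read_camera(n); cv2.imwrite('pics/'+f,im); return m,im
def ray(m,u,v):
    R=cv2.Rodrigues(np.array(m['rvec'],float))[0]; t=np.array(m['tvec'],float).ravel()
    d=np.array([(u-m['cx'])/m['fx'],(v-m['cy'])/m['fy'],1.])
    return -R.T@t, R.T@d
def atz(m,u,v,z):
    c,d=ray(m,u,v); return c+d*(z-c[2])/d[2]
def proj(m,P):
    return cv2.projectPoints(np.array(P,float).reshape(-1,3),np.array(m['rvec'],float),np.array(m['tvec'],float),np.array([[m['fx'],0,m['cx']],[0,m['fy'],m['cy']],[0,0,1.]]),None)[0].reshape(-1,2)
E
python3 - <<'E'
from h import *
for n in('top','scene'):
    m,im=snap(n,n+'0.png'); print(n,m)
a=cv2.imread('pics/top0.png');cv2.imwrite('pics/top0b.png',cv2.resize(a,(800,600),interpolation=cv2.INTER_CUBIC))
print(monitor.read_state())
E
```

```text
top {'fx': 475.2908394249151, 'fy': 475.2908394249151, 'cx': 274.90263167906994, 'cy': 204.1012676535177, 'rvec': array([ 2.12869805, -2.1322037 ,  0.16839829]), 'tvec': array([0.03380199, 0.60084976, 1.21733753])}
scene {'fx': 427.7939629382381, 'fy': 427.7939629382381, 'cx': 276.1559621384895, 'cy': 206.97774967427637, 'rvec': array([ 1.43532911,  2.38243326, -0.68096328]), 'tvec': array([ 0.25659267, -0.38829164,  1.46696937])}
{'t': 0.1, 'q': array([ 1.13059010e+00,  1.31091213e-01,  1.48914168e+00,  1.68550011e-05,
        1.52298088e+00, -8.54432930e-02]), 'dq': array([ 0.00112404, -0.00283165, -0.00356874, -0.00039061, -0.00117742,
        0.0024461 ]), 'joint_torque': array([ 1.79168452e-03, -5.61335170e+01, -4.93100238e+01,  7.70201418e-02,
        2.89275334e-02, -5.60459557e-05]), 'tool_pos': array([0.20820704, 0.56218983, 0.21770476]), 'orientation': array([-5.54266523e-01, -3.09186654e+00,  2.45180021e-03]), 'force': array([-0.41856128,  0.74052925, -0.07056949]), 'wrist_torque': array([-0.03190686, -0.02741062,  0.02461081]), 'gripper_force': 0.0, 'opening': 0.09288992619289317}
```

View pics/top0b.png

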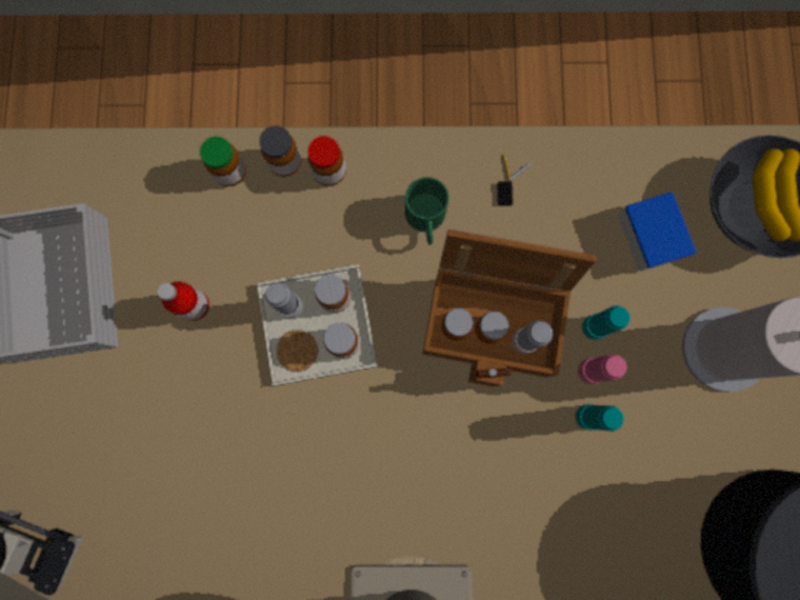

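View pics/scene0.png

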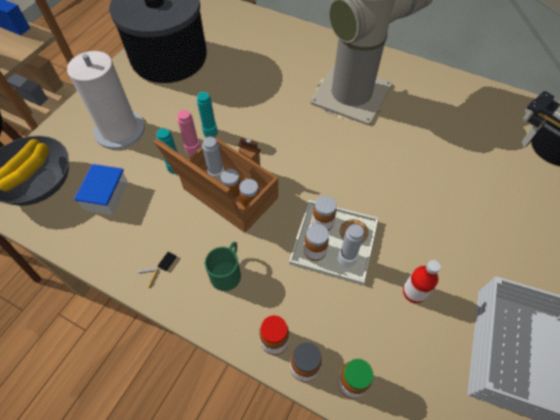

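The steel mills are at about (535,335) in the box and (283,297) in the tray, in the enlarged top view. The teal ones at (605,322) and (600,418) and the pink one at (603,369) are look-alikes. The one in the box is the target. The coaster is at (297,350), and the turnbutton at (491,372). I'll confirm with enlarged crops.

```bash
python3 - <<'E'
import cv2
a=cv2.imread('pics/top0.png')
c=a[155:275,290:425]; d=a[180:272,175:270]
cv2.imwrite('pics/cbox.png',cv2.resize(c,None,fx=5,fy=5,interpolation=cv2.INTER_CUBIC))
cv2.imwrite('pics/ctray.png',cv2.resize(d,None,fx=6,fy=6,interpolation=cv2.INTER_CUBIC))
E
```

```text
(no output)
```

View pics/cbox.png

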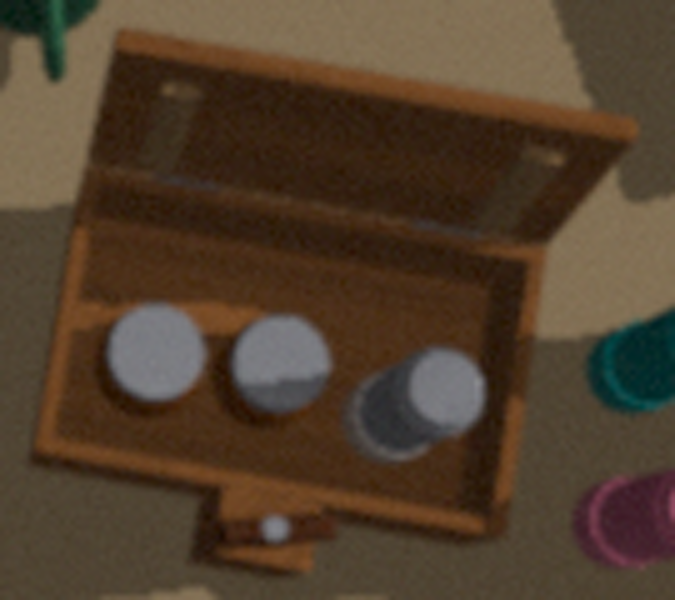

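View pics/ctray.png

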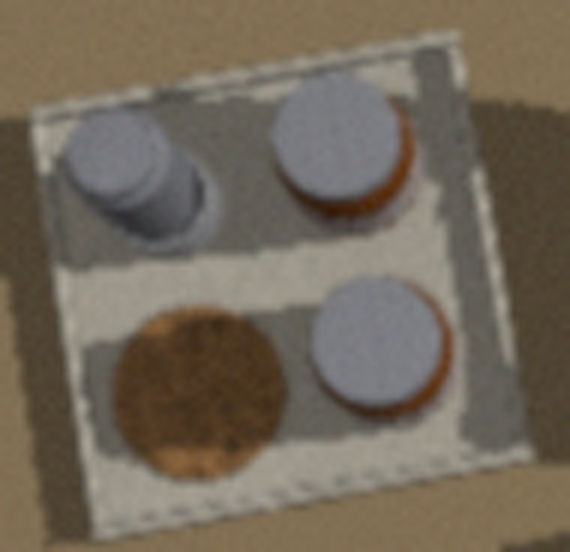

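The crop confirms it: a steel barrel with head at (447,390) and a clear foot, standing in the box beside two low jars. The coaster centre is at crop (199,392).

```bash
cat > m.py <<'E'
from h import *
m=eyes.camera_model('top')
B=lambda x,y,z: atz(m,290+x/5-.4,155+y/5-.4,z)
T=lambda x,y,z: atz(m,175+x/6-.4,180+y/6-.4,z)
np.set_printoptions(precision=4,suppress=True)
print('mill head',B(447,390,.168)); 
print('jars',B(157,352,.083),B(281,363,.083))
cs=[B(35,457,.1),B(497,537,.1)]
print('front corners',cs, np.linalg.norm(cs[0]-cs[1])); d=cs[0]-cs[1]
print('yaw box',np.arctan2(-d[0],d[1]))
print('hinge back',B(545,245,.1),B(84,172,.1))
print('button',B(275,528,.147), 'barends',B(222,530,.122),B(335,525,.122))
print('lid edge',[B(118,32,.25),B(637,125,.25)])
print('coaster',T(199,392,.011)); print('twin',T(115,152,.166),'jams',T(337,137,.106),T(376,343,.106))
tc=[T(32,107,.02),T(458,35,.02),T(532,457,.02),T(97,538,.02)]; print('tray',tc,np.mean(tc,0))
E
python3 m.py
```

```text
mill head [ 0.5115 -0.2167  0.168 ]
jars [ 0.5405 -0.0862  0.083 ] [ 0.5347 -0.1498  0.083 ]
front corners [array([ 0.4852, -0.0223,  0.1   ]), array([ 0.4448, -0.2532,  0.1   ])] 0.2344838183540264
yaw box -0.17319491541406146
hinge back [ 0.5931 -0.2837  0.1   ] [ 0.6318 -0.0487  0.1   ]
button [ 0.4472 -0.1359  0.147 ] barends [ 0.4474 -0.1132  0.122 ] [ 0.4498 -0.1688  0.122 ]
lid edge [array([ 0.6665, -0.0561,  0.25  ]), array([ 0.6226, -0.2894,  0.25  ])]
coaster [0.4955 0.2156 0.011 ]
twin [0.5799 0.2284 0.166 ] jams [0.5961 0.145  0.106 ] [0.5083 0.1273 0.106 ]
tray [array([0.6252, 0.2936, 0.02  ]), array([0.6582, 0.099 , 0.02  ]), array([0.4655, 0.0644, 0.02  ]), array([0.4298, 0.2583, 0.02  ])] [0.5447 0.1788 0.02  ]
```

arm_command([
  [[1.26,-3.24,0.3,0,0,1.7],[1.26,-3.24,0.3,0,0,1.7],[1.26,-3.24,0.3,0,0,1.7],[1.26,-3.24,0.3,0,0,1.7],[1.26,-3.24,0.3,0,0,1.7],[1.26,-3.24,0.3,0,0,1.7],[1.26,-3.24,0.3,0,0,1.7],[1.26,-3.24,0.3,0,0,1.7],[1.26,-3.24,0.3,0,0,1.7],[1.26,-3.24,0.3,0,0,1.7],[1.26,-3.24,0,0,0,1.7],[1.26,-3.24,0,0,0,1.7]],
], gripper=1)

```text
t: 1.1
tool_pos: [0.3597, 0.1723, 0.2486]
orientation: [-0.005, 3.141, 0.0]
force: [0.2, 0.1, -0.4]
opening: 0.0928
gripper_force: 0.0
```

arm_command([
  [[1.26,-3.24,0,0,0,0],[1.26,-3.24,0,0,0,0],[1.26,-3.24,0,0,0,0],[1.26,-3.24,0,0,0,0],[1.26,-3.24,0,0,0,0],[1.26,-3.24,0,0,0,0],[1.26,-3.24,0,0,0,0],[1.26,-3.24,0,0,0,0],[1.26,-3.24,0,0,0,0],[1.26,-3.24,0,0,0,0],[0,0,0,0,0,0],[0,0,0,0,0,0]],
])

```text
t: 2.1
tool_pos: [0.4853, -0.1515, 0.2476]
orientation: [-0.003, -3.14, -0.001]
force: [-0.4, 0.5, 0.5]
opening: 0.093
gripper_force: 0.0
```

arm_command([
  [[0.87,-2.17,0,0,0,0],[0.87,-2.17,0,0,0,0],[0.87,-2.17,0,0,0,0],[0,0,-1.5,0,0,0],[0,0,-1.5,0,0,0],[0,0,-1.5,0,0,0],[0,0,-1.5,0,0,0],[0,0,0,0,0,0]],
])

```text
t: 2.77
tool_pos: [0.5098, -0.2131, 0.185]
orientation: [0.004, -3.137, -0.005]
force: [-0.7, 0.2, -0.6]
opening: 0.093
gripper_force: 0.0
```

```bash
python3 - <<'E'
from h import *
m,im=snap('wrist','w1.png'); print(m,monitor.read_state()['tool_pos'])
# predicted pixel of mill head centre, fisheye
R=cv2.Rodrigues(np.array(m['rvec'],float))[0]
for P in ([.5115,-.2167,.168],monitor.read_state()['tool_pos']):
    p=R@np.array(P)+np.array(m['tvec']).ravel(); r=np.hypot(p[0],p[1]); th=np.arctan2(r,p[2])
    print(m['cx']+m['fx']*th*p[0]/r, m['cy']+m['fy']*th*p[1]/r)
E
```

```text
{'fx': 325.19226210127806, 'fy': 325.19226210127806, 'cx': 284.7754560206164, 'cy': 209.36070198068757, 'rvec': array([-2.0888348 , -2.09218046, -0.26674465]), 'tvec': array([ 0.21297069, -0.51347207,  0.23238111])} [ 0.5104488  -0.21347867  0.18682889]
277.9340936544666 248.2855536287063
283.2743468002445 258.889835455883
```

View pics/w1.png

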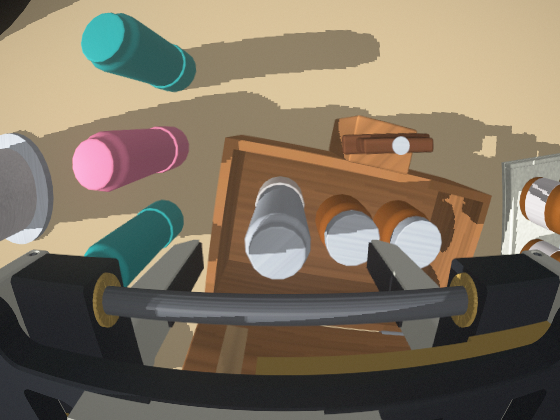

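The wrist view shows the steel mill head at (277,251), against a prediction of (278,248). The fingers straddle it.

arm_command([
  [[0.1,-0.32,-1,0,0,0],[0,0,-1.2,0,0,0],[0,0,-1.2,0,0,0],[0,0,-1.2,0,0,0],[0,0,-1.2,0,0,0],[0,0,-1.2,0,0,0],[0,0,-0.5,0,0,0],[0,0,0,0,0,0],[0,0,0,0,0,0],[0,0,0,0,0,0]],
])

```text
t: 3.65
tool_pos: [0.5132, -0.2187, 0.1143]
orientation: [-0.002, 3.141, -0.001]
force: [0.7, -0.6, 0.7]
opening: 0.0928
gripper_force: 0.0
```

arm_command([
  [[0,0,0,0,0,0],[0,0,0,0,0,0],[0,0,0,0,0,0],[0,0,0,0,0,0],[0,0,0,0,0,0],[0,0,0,0,0,0],[0,0,0,0,0,0],[0,0,0,0,0,0]],
], gripper=-1, squeeze=25)

```text
t: 4.32
tool_pos: [0.5127, -0.2184, 0.1136]
orientation: [0.002, -3.142, -0.0]
force: [0.1, 1.0, 1.4]
opening: 0.0441
gripper_force: 0.1
```

arm_command([
  [[0,0,0,0,0,0],[0,0,0,0,0,0],[0,0,0,0,0,0],[0,0,0,0,0,0],[0,0,0.3,0,0,0],[0,0,0.7,0,0,0],[0,0,1,0,0,0],[0,0,1.2,0,0,0],[0,0,1.2,0,0,0],[0,0,1.2,0,0,0]],
])

```text
t: 5.15
tool_pos: [0.5131, -0.2186, 0.1717]
orientation: [-0.002, 3.14, -0.001]
force: [-0.6, -0.3, -1.8]
opening: 0.0433
gripper_force: 25.0
```

arm_command([
  [[0,0,1.5,0,0,0],[0,0,1.5,0,0,0],[0,0,1.5,0,0,0],[0,0,1.5,0,0,0],[0,0,1.5,0,0,0],[0,0,1.5,0,0,0],[0,0,1.5,0,0,0],[0,0,1.5,0,0,0],[0,0,1,0,0,0],[0,0,0,0,0,0]],
])

```text
t: 5.98
tool_pos: [0.5138, -0.219, 0.3036]
orientation: [-0.002, 3.137, -0.004]
force: [0.3, -0.1, -1.5]
opening: 0.0435
gripper_force: 25.0
```

arm_command([
  [[0,1,0,0,0,0],[0,2,0,0,0,0],[-0.2,2.7,0,0,0,0],[-0.2,2.7,0,0,0,0],[-0.2,2.7,0,0,0,0],[-0.2,2.7,0,0,0,0],[-0.2,2.7,0,0,0,0],[-0.2,2.7,0,0,0,0],[-0.2,2.7,0,0,0,0],[-0.2,2.7,0,0,0,0],[0,2.7,0,0,0,0],[0,2.7,0,0,0,0]],
])

```text
t: 6.98
tool_pos: [0.4955, 0.0835, 0.2983]
orientation: [0.002, -3.14, -0.0]
force: [0.4, 0.0, -2.0]
opening: 0.0431
gripper_force: 25.0
```

arm_command([
  [[0,2.7,0,0,0,0],[0,2.7,0,0,0,0],[0,2.7,0,0,0,0],[0,2.7,0,0,0,0],[0,2,0,0,0,0],[0,0.6,0,0,0,0],[0,0,-0.6,0,0,0],[0,0,-1.5,0,0,0],[0,0,-1.5,0,0,0],[0,0,-1.5,0,0,0],[0,0,-1,0,0,0],[0,0,0,0,0,0]],
])

```text
t: 7.98
tool_pos: [0.495, 0.2141, 0.2349]
orientation: [0.0, -3.136, 0.003]
force: [0.2, -0.1, -3.1]
opening: 0.0437
gripper_force: 25.0
```

```bash
python3 - <<'E'
from h import *
m,im=snap('wrist','w2.png'); s=monitor.read_state(); print(s['tool_pos'],s['orientation'],s['force'])
R=cv2.Rodrigues(np.array(m['rvec'],float))[0]
for P in ([.4955,.2156,.011],):
    p=R@np.array(P)+np.array(m['tvec']).ravel(); r=np.hypot(p[0],p[1]); th=np.arctan2(r,p[2])
    print(m['cx']+m['fx']*th*p[0]/r, m['cy']+m['fy']*th*p[1]/r)
E
```

```text
[0.4956675  0.21446247 0.23676557] [ 6.04308773e-04 -3.13833993e+00  2.00707289e-03] [ 0.55257785 -0.90001747 -1.91604482]
285.8414344888933 185.7180861855033
```

View pics/w2.png

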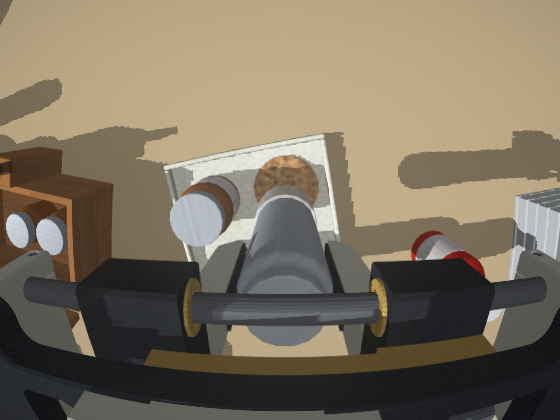

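arm_command([
  [[0,0.1,-1,0,0,0],[0,0,-1.5,0,0,0],[0,0,-1.5,0,0,0],[0,0,-1.5,0,0,0],[0,0,-1.5,0,0,0],[0,0,-1.5,0,0,0],[0,0,-1.3,0,0,0],[0,0,-0.9,0,0,0],[0,0,-0.4,0,0,0],[0,0,-0.2,0,0,0],[0,0,0,0,0,0],[0,0,0,0,0,0]],
])

```text
t: 9.03
tool_pos: [0.4973, 0.2167, 0.1265]
orientation: [-0.002, 3.14, 0.001]
force: [-0.6, 0.6, -1.9]
opening: 0.0432
gripper_force: 25.0
```

arm_command([
  [[0,0,-0.1,0,0,0],[0,0,-0.1,0,0,0],[0,0,-0.1,0,0,0],[0,0,-0.1,0,0,0],[0,0,0,0,0,0],[0,0,0,0,0,0]],
])

```text
t: 9.53
tool_pos: [0.4967, 0.2165, 0.1216]
orientation: [0.002, -3.141, 0.0]
force: [0.3, -0.2, -2.6]
opening: 0.0433
gripper_force: 25.0
```

arm_command([
  [[-0.1,0,-0.1,0,0,0],[0,0,-0.1,0,0,0],[0,0,-0.1,0,0,0],[0,0,0,0,0,0],[0,0,0,0,0,0]],
])

```text
t: 9.95
tool_pos: [0.4957, 0.2165, 0.1185]
orientation: [0.002, -3.141, 0.0]
force: [0.4, 0.4, -2.2]
opening: 0.0429
gripper_force: 25.0
```

arm_command([
  [[0,0,-0.1,0,0,0],[0,0,-0.1,0,0,0],[0,0,0,0,0,0],[0,0,0,0,0,0]],
])

```text
t: 10.28
tool_pos: [0.4957, 0.2165, 0.1166]
orientation: [0.002, -3.142, 0.0]
force: [0.7, 0.2, -1.6]
opening: 0.0434
gripper_force: 25.0
```

arm_command([
  [[0,0,-0.1,0,0,0],[0,0,0,0,0,0],[0,0,0,0,0,0]],
])

```text
t: 10.53
tool_pos: [0.4961, 0.2167, 0.1165]
orientation: [-0.002, 3.141, 0.001]
force: [-1.7, 0.3, 5.7]
opening: 0.0438
gripper_force: 25.0
```

arm_command([
  [[0,0,0,0,0,0],[0,0,0,0,0,0],[0,0,0,0,0,0],[0,0,0,0,0,0],[0,0,0,0,0,0],[0,0,0,0,0,0]],
], gripper=0.5)

```text
t: 11.03
tool_pos: [0.4957, 0.2165, 0.1155]
orientation: [0.002, -3.141, 0.0]
force: [-0.1, -0.5, 1.0]
opening: 0.0697
gripper_force: 0.0
```

arm_command([
  [[0,0,1,0,0,0],[0,0,1.5,0,0,0],[0,0,2,0,0,0],[0,0,2,0,0,0],[0,0,2,0,0,0],[0,0,2,0,0,0],[0,0,2,0,0,0],[0,0,2,0,0,0],[0,0,2,0,0,0],[0,0,0,0,0,0]],
])

```text
t: 11.87
tool_pos: [0.4975, 0.2172, 0.2865]
orientation: [-0.002, 3.134, 0.004]
force: [0.2, 0.8, 1.1]
opening: 0.0698
gripper_force: 0.0
```

arm_command([
  [[1.19,-2.47,0.2,0,0,-1],[1.19,-2.47,0.2,0,0,-1],[1.19,-2.47,0.2,0,0,-1],[1.19,-2.47,0.2,0,0,-1],[1.19,-2.47,0.2,0,0,-1],[1.19,-2.47,0.2,0,0,-1],[1.19,-2.47,0.2,0,0,-1],[1.19,-2.47,0.2,0,0,-1],[1.19,-2.47,0.2,0,0,-1],[1.19,-2.47,0,0,0,-1],[1.19,-2.47,0,0,0,0],[1.19,-2.47,0,0,0,0]],
], gripper=-1)

```text
t: 12.87
tool_pos: [0.6388, -0.0811, 0.2983]
orientation: [-0.272, -3.129, -0.0]
force: [0.5, 0.6, 1.0]
opening: 0.0006
gripper_force: 0.0
```

arm_command([
  [[1.2,-2.5,0,0,0,0],[1.2,-2.5,0,0,0,0],[1.2,-2.5,0,0,0,0],[1.2,-2.5,0,0,0,0],[0,0,0,0,0,0],[0,0,0,0,0,0]],
])

```text
t: 13.37
tool_pos: [0.6863, -0.1813, 0.297]
orientation: [-0.275, -3.127, -0.001]
force: [-0.1, 0.2, -0.7]
opening: 0.0006
gripper_force: 0.0
```

```bash
python3 - <<'E'
from h import *
m,im=snap('scene','s2.png'); s=monitor.read_state(); print(s['tool_pos'],s['orientation'],s['opening'])
h=np.array([.613,-.165,.1]);bx=np.array([.985,-.172,0]);by=np.array([.172,.985,0]);z=np.array([0,0,1.])
c=im[80:280,140:400].copy(); c=cv2.resize(c,None,fx=3,fy=3,interpolation=cv2.INTER_CUBIC)
for th,col in((1.5,(0,0,255)),(1.6,(0,255,0)),(1.7,(255,0,0))):
    P=[h+(-.15*np.cos(th)+.012*np.sin(th))*bx+(.15*np.sin(th)+.012*np.cos(th))*z+k*by for k in(-.12,.12)]
    for u,v in proj(m,P): cv2.circle(c,(int((u-140)*3),int((v-80)*3)),3,col,-1)
cv2.imwrite('pics/s2c.png',c)
E
```

```text
[ 0.68627537 -0.18008239  0.29765221] [-2.73069716e-01 -3.12829950e+00 -1.07700189e-03] 0.0002939301830373864
```

View pics/s2c.png

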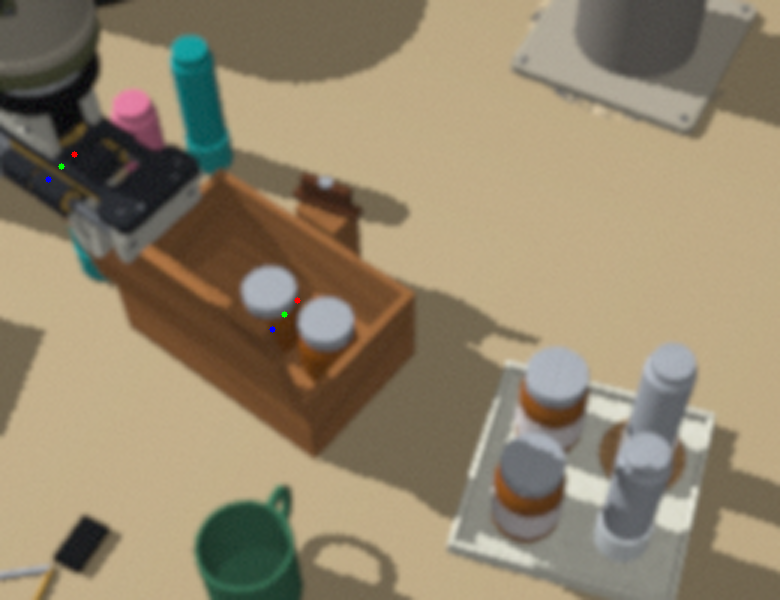

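```bash
python3 - <<'E'
from h import *
m=eyes.camera_model('scene')
print('cam',ray(m,280,210))
c=np.array([.539,-.152,0]);bx=np.array([.985,-.172,0]);by=np.array([.172,.985,0])
def q(x,y,z): return ((proj(m,[c+x*bx+y*by+[0,0,z]])[0]-[140,80])*3).round()
for k in [(.075,.12,0),(.075,.12,.1),(.075,-.12,.1),(-.075,.12,.1),(-.075,-.12,.1),(-.095,0,.147)]: print(k,q(*k))
print('jar',q(*(.0,.066,.083)),q(0,0,.083))
E
```

```text
cam (array([1.09058064, 0.29470709, 1.04517508]), array([-0.46107763, -0.23978358, -0.8544249 ]))
(0.075, 0.12, 0) [320. 457.]
(0.075, 0.12, 0.1) [313. 401.]
(0.075, -0.12, 0.1) [113. 264.]
(-0.075, 0.12, 0.1) [419. 289.]
(-0.075, -0.12, 0.1) [223. 166.]
(-0.095, 0, 0.147) [329. 179.]
jar [322. 323.] [267. 287.]
```

```bash
python3 - <<'E'
from h import *
a=cv2.imread('pics/scene0.png')[110:240,140:290]; b=cv2.imread('pics/s2.png')[110:240,140:290]
f=lambda i:cv2.resize(i,None,fx=2.66,fy=4,interpolation=cv2.INTER_CUBIC)
cv2.imwrite('pics/s3.png',np.hstack([f(a),f(b)]))
E
```

```text
(no output)
```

View pics/s3.png

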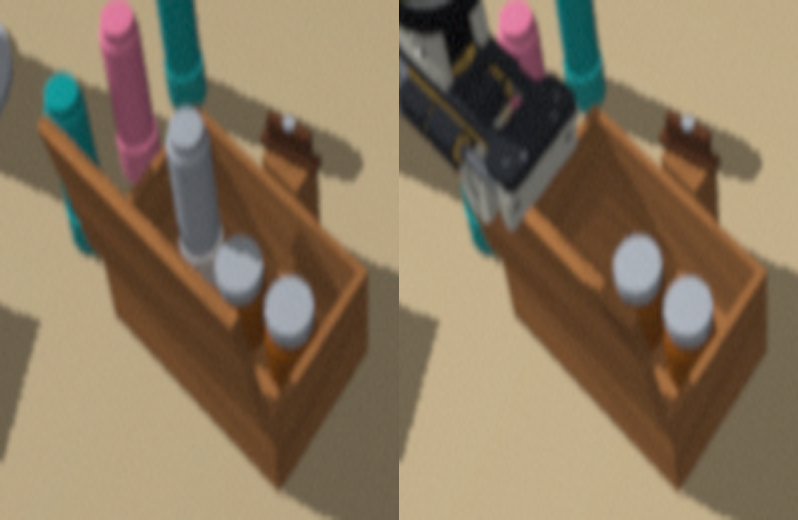

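The mill stands on the coaster at crop (655,400). The lid edge matches θ≈1.72 and hasn't moved. Next I push it shut from behind.

arm_command([
  [[0,0,-1.4,0,0,0],[0,0,-1.4,0,0,0],[0,0,-1.4,0,0,0],[0,0,-1.4,0,0,0],[0,0,-1.4,0,0,0],[0,0,-1.3,0,0,0],[-0.9,0.16,0,0,0,0],[-0.9,0.16,0,0,0,0],[-0.9,0.16,0,0,0,0],[-0.9,0.16,0,0,0,0],[-0.9,0.16,0,0,0,0],[-0.9,0.16,0,0,0,0]],
])

```text
t: 14.42
tool_pos: [0.6331, -0.1702, 0.216]
orientation: [0.271, 3.127, -0.001]
force: [4.2, -0.6, 2.8]
opening: 0.0006
gripper_force: 2.1
```

arm_command([
  [[-1.02,0.18,0,0,0,0],[-1.02,0.18,0,0,0,0],[-1.02,0.18,-0.1,0,0,0],[-1.08,0.19,-0.36,0,0,0],[-1.08,0.19,-0.36,0,0,0],[-1.08,0.19,-0.36,0,0,0]],
])

```text
t: 14.92
tool_pos: [0.5699, -0.1589, 0.2038]
orientation: [0.271, 3.127, -0.0]
force: [3.6, -0.7, 0.0]
opening: 0.0008
gripper_force: 1.4
```

Forces are as expected, so I continue.

arm_command([
  [[-0.93,0.16,-0.67,0,0,0],[-0.93,0.16,-0.67,0,0,0],[-0.93,0.16,-0.67,0,0,0],[-0.69,0.12,-0.91,0,0,0],[-0.69,0.12,-0.91,0,0,0],[-0.69,0.12,-0.91,0,0,0]],
])

```text
t: 15.42
tool_pos: [0.5212, -0.1506, 0.1563]
orientation: [0.271, 3.128, -0.0]
force: [2.3, 0.0, 1.5]
opening: 0.0006
gripper_force: 1.0
```

arm_command([
  [[-0.3,0.05,-0.71,0,0,0],[-0.3,0.05,-0.71,0,0,0],[-0.3,0.05,-0.71,0,0,0],[-0.12,0.02,-0.5,0,0,0],[-0.12,0.02,-0.5,0,0,0],[-0.12,0.02,-0.5,0,0,0],[0,0,-0.3,0,0,0],[0,0,-0.2,0,0,0],[0,0,0,0,0,0]],
])

```text
t: 16.17
tool_pos: [0.508, -0.1486, 0.1145]
orientation: [-0.272, -3.129, -0.0]
force: [-0.2, 0.0, 0.7]
opening: 0.0005
gripper_force: 0.0
```

arm_command([
  [[0,0,-0.1,0,0,0],[0,0,-0.1,0,0,0],[0,0,-0.1,0,0,0],[0,0,0,0,0,0]],
])

```text
t: 16.5
tool_pos: [0.5085, -0.1488, 0.1123]
orientation: [0.272, 3.129, -0.0]
force: [-0.3, -0.6, 1.2]
opening: 0.0008
gripper_force: 0.6
```

arm_command([
  [[0,0,-0.1,0,0,0],[0,0,-0.1,0,0,0],[0,0,0,0,0,0]],
])

```text
t: 16.75
tool_pos: [0.5086, -0.1488, 0.1122]
orientation: [0.272, 3.129, -0.001]
force: [-8.9, 2.3, 16.6]
opening: 0.0007
gripper_force: 8.3
```

arm_command([
  [[0,0,1,0,0,0],[0,0,2,0,0,0],[0,0,2,0,0,0],[0,0,2,0,0,0],[0,0,2,0,0,0],[0,0,0,0,0,0],[0,0,0,0,0,0]],
])

```text
t: 17.33
tool_pos: [0.5093, -0.1491, 0.2015]
orientation: [0.272, 3.127, -0.001]
force: [-0.3, 0.5, -0.7]
opening: 0.0005
gripper_force: 0.0
```

```bash
python3 - <<'E'
from h import *
m,im=snap('wrist','w3.png'); s=monitor.read_state(); print(s['tool_pos'],s['q'])
import json; json.dump({k:np.array(v).ravel().tolist() for k,v in m.items()},open('w3.json','w'))
cv2.imwrite('pics/w3c.png',cv2.resize(im[20:270,120:450],None,fx=2.4,fy=2.4,interpolation=cv2.INTER_CUBIC))
E
```

```text
[ 0.50851035 -0.14870818  0.20002009] [-3.81321528e-01 -5.13390295e-02  1.70874082e+00  3.66839526e-05
  1.48347422e+00 -1.77883987e+00]
```

View pics/w3c.png

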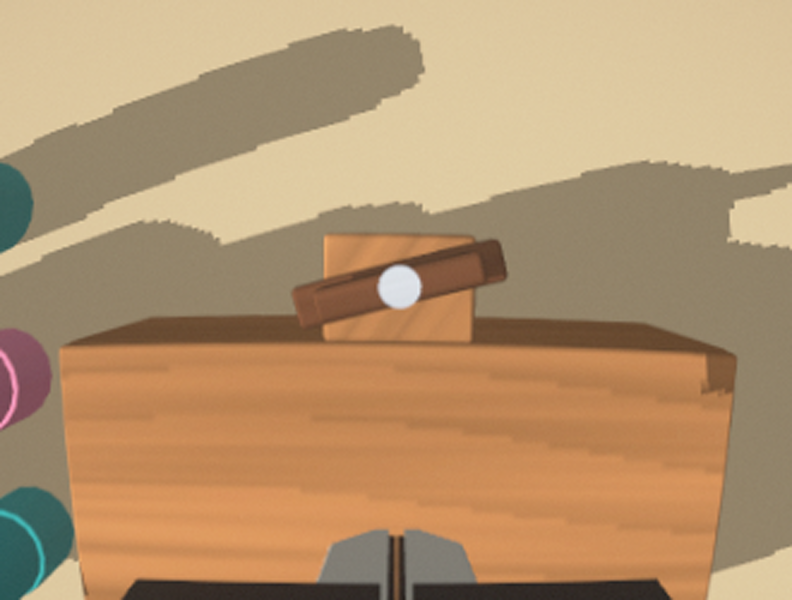

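```bash
python3 - <<'E'
from h import *
import json
m={k:np.array(v) for k,v in json.load(open('w3.json')).items()}
R=cv2.Rodrigues(m['rvec'])[0];C=-R.T@m['tvec']
def P(u,v,z):
    x=(120+u/2.4-.3-m['cx'][0])/m['fx'][0]; y=(20+v/2.4-.3-m['cy'][0])/m['fx'][0]; r=np.hypot(x,y)
    d=R.T@np.array([np.sin(r)*x/r,np.sin(r)*y/r,np.cos(r)]); return C+d*(z-C[2])/d[2]
c=P(399,286,.149);a=P(318,297,.147);b=P(482,267,.147);print(c,a,b,np.linalg.norm(a-b),np.degrees(np.arctan2(*(a-b)[1::-1])))
e=P(297,308,.122);f=P(502,260,.122);print(e,f,(e+f)/2,np.linalg.norm(e-f),np.degrees(np.arctan2(*(e-f)[1::-1])))
g=P(62,348,.112);h=P(735,355,.112);print('lid edge',g,h,np.linalg.norm(g-h),np.degrees(np.arctan2(*(h-g)[1::-1])))
E
```

```text
[ 0.44878666 -0.13728509  0.149     ] [ 0.44785035 -0.16025463  0.147     ] [ 0.44739435 -0.11340025  0.147     ] 0.04685659130286436 -89.44240419596997
[ 0.45093359 -0.17013191  0.122     ] [ 0.44703276 -0.10417863  0.122     ] [ 0.44898317 -0.13715527  0.122     ] 0.06606853282716947 -86.61516492303315
lid edge [ 0.44780106 -0.25639948  0.112     ] [ 0.49081472 -0.02488252  0.112     ] 0.23547882917888346 79.47499122467525
```

The lid is shut. The turnbutton's cap is at crop (399,286), and its bar lies at about 92° in world. I align the fingers across the fin.

arm_command([
  [[-0.51,0.1,0,0,0,-6.5],[-0.51,0.1,0,0,0,-6.5],[-0.51,0.1,0,0,0,-6.5],[-0.51,0.1,0,0,0,-6.5],[-0.51,0.1,0,0,0,-6.5],[-0.51,0.1,0,0,0,-6.5],[-0.51,0.1,0,0,0,-6.5],[-0.51,0.1,0,0,0,-6.5],[-0.51,0.1,0,0,0,-6.5],[-0.51,0.1,0,0,0,-6.5],[-0.51,0.1,0,0,0,-6.5],[-0.51,0.1,0,0,0,-6.5]],
], gripper=0.2)

```text
t: 18.38
tool_pos: [0.446, -0.1362, 0.1981]
orientation: [-2.185, -2.253, 0.002]
force: [-0.3, -0.8, 0.5]
opening: 0.0558
gripper_force: 0.0
```

arm_command([
  [[0,0,0,0,0,0],[0,0,0,0,0,0],[0,0,0,0,0,0]],
])

```text
t: 18.63
tool_pos: [0.4469, -0.1365, 0.1993]
orientation: [-2.176, -2.265, 0.001]
force: [0.2, -0.0, -0.0]
opening: 0.0555
gripper_force: 0.0
```

arm_command([
  [[0,0,-1,0,0,0],[0,0,-1.2,0,0,0],[0,0,-1.2,0,0,0],[0,0,-1.2,0,0,0],[0,0,-1.2,0,0,0],[0,0,-0.8,0,0,0],[0,0,-0.4,0,0,0],[0,0,0,0,0,0],[0,0,0,0,0,0]],
])

```text
t: 19.38
tool_pos: [0.4471, -0.1367, 0.1301]
orientation: [-2.181, -2.261, 0.0]
force: [0.2, 0.2, -0.5]
opening: 0.0557
gripper_force: 0.0
```

arm_command([
  [[0,0,0,0,0,0],[0,0,0,0,0,0],[0,0,0,0,0,0],[0,0,0,0,0,0],[0,0,0,0,0,0],[0,0,0,0,0,0],[0,0,0,0,0,0],[0,0,0,0,0,0],[0,0,0,0,0,0],[0,0,0,0,0,0]],
], gripper=-1, squeeze=10)

```text
t: 20.22
tool_pos: [0.4494, -0.1367, 0.1305]
orientation: [2.178, 2.259, 0.005]
force: [12.0, -0.6, -6.9]
opening: 0.0103
gripper_force: 10.0
```

arm_command([
  [[0.2,0,0,0,0,0],[0,0,0,0,0,0]],
])

```text
t: 20.38
tool_pos: [0.4496, -0.1367, 0.1304]
orientation: [2.18, 2.261, 0.001]
force: [1.9, 0.2, 1.1]
opening: 0.0099
gripper_force: 10.0
```

arm_command([
  [[0,0,0,0,0,5],[0,0,0,0,0,5],[0,0,0,0,0,5],[0,0,0,0,0,5],[0,0,0,0,0,5],[0,0,0,0,0,5],[0,0,0,0,0,0]],
])

```text
t: 20.97
tool_pos: [0.4491, -0.1368, 0.1304]
orientation: [1.516, 2.752, -0.0]
force: [-1.3, -0.5, 3.5]
opening: 0.0099
gripper_force: 10.0
```

arm_command([
  [[0,0,0,0,0,5],[0,0,0,0,0,5],[0,0,0,0,0,5],[0,0,0,0,0,5],[0,0,0,0,0,5],[0,0,0,0,0,5],[0,0,0,0,0,5],[0,0,0,0,0,5],[0,0,0,0,0,5],[0,0,0,0,0,0],[0,0,0,0,0,0]],
])

```text
t: 21.88
tool_pos: [0.4487, -0.1374, 0.1304]
orientation: [-0.361, -3.12, 0.002]
force: [-4.4, -4.0, 4.6]
opening: 0.0096
gripper_force: 10.0
```

```bash
python3 - <<'E'
from h import *
s=monitor.read_state(); o=s['orientation']; print(2*np.degrees(np.arctan2(o[1],o[0]))-90,s['force'],s['wrist_torque'],s['opening'],s['q'][5])
E
```

```text
-283.2133810436405 [-4.36631527 -4.00934587  4.59424005] [-0.74070149  0.73738097  0.09917439] 0.009634153222546842 -1.7451616435311796
```

arm_command([
  [[0,0,0,0,0,1.5],[0,0,0,0,0,0],[0,0,0,0,0,0],[0,0,0,0,0,0]],
])

```text
t: 22.22
tool_pos: [0.4487, -0.1375, 0.1304]
orientation: [-0.322, -3.124, 0.002]
force: [-4.4, -3.1, 4.4]
opening: 0.0102
gripper_force: 10.0
```

arm_command([
  [[0,0,0,0,0,0],[0,0,0,0,0,0],[0,0,0,0,0,0],[0,0,0,0,0,0],[0,0,0,0,0,0],[0,0,0.5,0,0,0],[0,0,1.5,0,0,0],[0,0,2,0,0,0],[0,0,2,0,0,0],[0,0,2,0,0,0],[0,0,2,0,0,0],[0,0,0,0,0,0]],
], gripper=0.2)

```text
t: 23.22
tool_pos: [0.4511, -0.1374, 0.2352]
orientation: [0.313, 3.119, -0.003]
force: [0.3, -0.3, 0.6]
opening: 0.0557
gripper_force: 0.0
```

arm_command([
  [[1.5,0,1,0,0,0],[1.5,0,1,0,0,0],[1.5,0,1,0,0,0],[1.5,0,0,0,0,0],[1.5,0,0,0,0,0],[0,0,0,0,0,0],[0,0,0,0,0,0]],
])

```text
t: 23.8
tool_pos: [0.5239, -0.1364, 0.2591]
orientation: [-0.312, -3.124, -0.001]
force: [-0.5, 0.4, -0.4]
opening: 0.0559
gripper_force: 0.0
```

```bash
python3 - <<'E'
from h import *
m,im=snap('wrist','w4.png'); m,i2=snap('scene','s4.png')
f=lambda i:cv2.resize(i,(400,400),interpolation=cv2.INTER_CUBIC)
cv2.imwrite('pics/fin.png',np.hstack([f(im[20:270,160:410]),f(i2[100:300,170:400])]))
print(monitor.read_state()['force'])
E
```

```text
[ 0.15894392  0.77461155 -0.09133531]
```

View pics/fin.png

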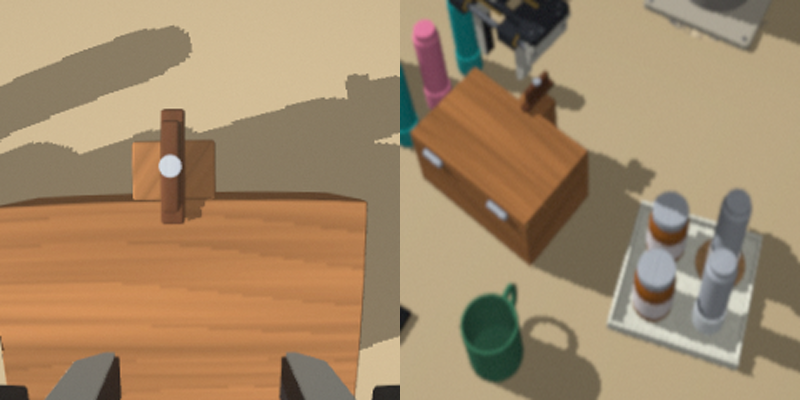

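The lid is shut and the turnbutton lies square across its edge (cap at (170,166)). The mill stands on the coaster at (735,235), and the arm is clear.

```bash
python3 -c "
from h import *
print(ticket.close_job())"
```

```text
the job is handed in; nothing more can be done
None
```

The job is handed in: in the last pictures the steel mill stands upright on the coaster, the lid is shut and the turnbutton is square across its edge; the judge returned no verdict.

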